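Clear the page and turn the stock guide's leaf

TASK

A blue carton has been left on the bare right-hand page (as the robot sees it) of the stock guide. Push it off that page so that it stands upright on the bench beside the guide, then turn the guide's half-raised stiff leaf over its spine and press it down flat on the cleared page, green face up. Only push with the fingers: do not lift the carton, pinch the leaf or fling it over, and leave the other things on the bench where they are.

Things in the scene. Friction and masses are not known exactly. Their poses are not given: they have to be found in the camera images.
- guide: the stock guide, an open flat book fixed to the bench, 200 (its x, along the spine) x 310 (its y) mm, two pages whose tops are 8 mm above the bench and reach to about 154 mm either side of the spine. Origin on the bench under the middle of the spine. Its y points to the side (left) where the leaf starts; the bare (right-hand) page with the carton is on its -y side
- spine (a point): middle of the leaf's hinge axis, 11.5 mm above the bench; the axis runs along the guide's x
- leaf (a joint): leaf angle about the spine: 0 = flat on the left (+y) page, pi/2 = upright, pi = flat on the right (-y) page (its stop). It starts half raised, between 0.45 and 0.95. The hinge is stiff: the leaf stays wherever it is left and never falls by itself; about 2 to 3 N at its free edge moves it
- leaf_edge (a point): middle of the leaf's free edge, 130 mm from the hinge axis, half-way through the thickness. The leaf is a rigid board 170 mm (along the spine) x 120 mm, 5 mm thick, from 10 to 130 mm off the hinge axis. Site axes: x along the spine, y from the spine to the free edge, z out of the orange face. Orange face up and green face underneath at the start; the orange layer stops 3 mm short of the board edges
- carton_center (a point): centre of the small blue carton, 70 (its x) x 50 (its y) x 40 mm high, about 0.1 to 0.2 kg, loose, standing on the right-hand page (centre 28 mm above the bench; 20 mm when it stands on the bench)
- white_carton: bystander: upright white carton 60 x 60 x 85 mm, loose, beyond the guide; origin under its centre
- kraft_carton: bystander: brown carton 70 x 50 x 50 mm, loose, beyond the guide; origin under its centre
- tape_roll: bystander: amber parcel-tape roll lying flat, 90 mm across, 40 mm high, loose, left of the guide; origin under its centre
- marker: bystander: yellow block marker with black cap, about 110 x 18 x 15 mm, lying near the guide's robot side; origin under the yellow barrel's middle
- pen_cup: bystander: grey open cup 76 mm across, 95 mm high, on the left of the bench; origin under its centre
- spray_bottle: bystander: clear bottle with blue cap, 60 mm across, 150 mm high, on the left of the bench; origin under its centre
- carton: the same blue carton; origin under its centre
Mind the look-alikes: they are no part of the job. There is more than one size of the carton; the job needs the largest.

How it is judged (in metres and radians):
On the way, in this order (a step that is already met when the one before it is completed fails the run):
1. the carton stands upright on the bench, off the page, before the leaf is turned past upright (height (world z) of carton_center below 0.024 m and angle between carton_center's own z axis and vertical below 0.1 rad and horizontal distance between carton_center and guide below 0.4 m and value of joint leaf below 1.4 rad), for 0.2 s.
2. the leaf has been turned past upright (value of joint leaf above 1.8 rad), for 0.05 s.
At the end, for the whole second after the job is handed in: the leaf lies flat on the right-hand page, green face up (within 0.06 rad of pi, about 8 mm at its edge) and still; the carton stands upright (within 0.1 rad) and still on the bench (centre below 24 mm), within 0.4 m of the guide's middle (value of joint leaf above 3.08 rad and velocity of joint leaf below 0.05 rad/s and height (world z) of carton_center below 0.024 m and angle between carton_center's own z axis and vertical below 0.1 rad and horizontal distance between carton_center and guide below 0.4 m and linear speed of carton below 0.02 m/s); the robot touches nothing.
It fails at once if the carton was lifted (its centre more than about 20 mm above where it stood on the page) (height (world z) of carton_center above 0.05 m).
It fails at once if the leaf was pinched (fingers pressing on both faces at once) (contact force between each of leaf_c0, leaf_c1 and the fingers above 1 N).
It fails at once if the leaf was flung or slammed (faster than 4 rad/s) (velocity of joint leaf above 4 rad/s).
It fails at once if another thing on the bench was moved by more than 25 mm (distance of any of white_carton, kraft_carton, tape_roll, marker, pen_cup, spray_bottle from where it was at the start of the episode above 0.025 m).
It also fails if it takes over 58 s, if anything falls off the work surface, if the arm or the gripper's body presses on something with over 40 N, if the wrist force passes 120 N, or if a joint passes its speed limit or range.

ROBOT

A 7-joint arm with a two-finger parallel gripper is mounted at the origin on the work surface. World frame = base frame: x ahead of the robot, y to its left, z up, the work surface at z = 0. Lengths are in m, angles in degrees, forces in N, time in s.
With the tool pointing down it reaches from about 0.425 to 0.875 m from the base axis. Payload 4.7 kg.
Tool frame: the origin (TCP) lies on the centre line of the jaws, within the pads' length; the fingertips stand 11 mm ahead of it and the grasp point (between the pads) lies 8 mm behind it (finger_overhang is the x of the fingertips in the tool frame, in m); x points along the fingers, z is the direction in which the jaws open and shut, and the axes are right-handed (so a half turn about x gives the same grasp; the last joint's range is limited). The gripper opens to 87 mm and grips with 3 to 60 N. Pads are 19 mm wide; open, the fingers measure 117 mm over their backs; the gripper's body (75 mm by 190 mm) begins 51 mm behind the grasp point.
Start: joints at [-74.02, 18.392, -4.016, 83.108, 1.295, 78.541, -3.26], TCP at [0.17, 0.627, 0.234] pointing down, gripper open.
Joint ranges: [-163.93, 163.93], [-17.29, 119.83], [-79.2, 71.16], [3.27, 140.29], [-89.18, 269.18], [5.43, 117.66], [-154.24, 154.24]. Speed limits (degrees/s): [147.25, 147.25, 180, 180, 180, 180, 180].

INTERFACE

Orientations are given as [roll, pitch, yaw] about the fixed x, y, z axes, in that order (R = Rz(yaw) Ry(pitch) Rx(roll)).
In Python, from cell import get_obs, read_camera, sign_off, cut_out, finger_overhang gives the robot as it stands.
- The arm moves only by the tool servo_tool, never from a script. Its argument "rows" is one flat list of numbers, 5 for each row, row after row: the shift along the world's x, y, z in mm, then the turn about the world's z in degrees, then the closure, from 0 (fully open) to 1 (shut). A call has 1 to 10 rows; each row is the pose to reach, as a shift and turn from the pose commanded when the call began; what a row does not reach only later rows make up. A row lasts 1/12 s, in which the tool goes at most 41.7 mm and 7.16 degrees, less where a joint would pass 70% of its speed; a pose out of reach is approached as far as the arm can. A call with a gripper value outside its range is refused whole. The fingers move at their own pace and stop on an object; "force" is the grip in N (left out, the last holds). Time passes only in rows, so rows that repeat a pose let the fingers close. It gives the time, the measured TCP pose, the force and the opening at its end, in the units of the state.
- get_obs(): the state, without advancing time (a new reading comes with each control period).
- read_camera(name): name is "scene" or "top"; returns a dict with "frame" (400x640x3 uint8, blue, green, red), "range_z" (400x640 float32, m along the optical axis (not along the pixel's ray), 0 where there is no reading), "intrinsics" (3x3 intrinsics, pixels), "k1" (the pictures are not rectified: a ray, as slopes to the right and down, at radius r is drawn at 1 + k1 r^2 times it, then the intrinsics apply), "cam_to_world" (4x4, takes a point from camera to world coordinates). Camera axes: x right, y down, z forward; pixel columns grow to the right and rows downward; lengths in m; the calibration is good to about 2 mm. A picture is of the moment at which its call begins.
- sign_off(): hands the job in, once; it reports no verdict.
Trained networks look in a picture, given as the dict that the camera call returned (one of the last four; its "shot" number tells which), for a name from the list of things; names that differ only in an ending like _2 or _b are one class to them, and where a whole thing is asked for, a point or a joint stands for the part that bears it (a point fixed in the world has none). Each returns a list of dicts, best first, with "score" (0 to 1); they miss things now and then, are a little off and sometimes report something else, mostly with a low value. They report only what shows in the picture. A call takes as long as a camera call. They do not tell look-alikes from the thing itself.
- cut_out(name, picture): "pixels" (400x640 bool, what is visible of it) and "extent" ([centre column, centre row, width, height] in pixels, round what is visible of it).
The state is a dict: "time_s": time; "qpos": joint angles; "joint_velocities": joint speeds; "effort": joint torques, N m; "tool_pos": TCP position; "tool_rot": TCP orientation; "force": force on the tool from outside, world axes, zero at the start; "wrist_torque": the same for the moment, N m; "grip_width": finger opening in m.
Only numpy, scipy, OpenCV 4.12 (cv2) and the standard library are available. Lean on these libraries where they do the work, as an engineer would, in place of code of your own. Each camera call takes 0.05 s, during which the arm holds its last target.

## Working session

There is one attempt and no reset: what is moved stays moved. The work goes in short steps, Python scripts to look and compute and a tool call to move; the robot and the scene stay as the last step left them, time stands still between calls to the robot, and variables do not carry over. Pictures are saved under pics/ and viewed, and the job is handed in when it is done.

Besides the shell and the picture viewer there is one more tool, called after ">>>" as name(argument=value, ...) on one line, values as JSON. servo_tool: Moves the arm, as the interface text tells. Its arguments: {"type":"object","properties":{"rows":{"type":"array"},"force":{"type":"number"}},"required":["rows"]}

```bash
ls; mkdir -p pics; cat > h.py <<'E'
import numpy as np, cv2
from cell import get_obs, read_camera, sign_off, cut_out, finger_overhang
def world(p, us, vs, z=None):
    K=np.array(p["intrinsics"]);k1=p["k1"];T=np.array(p["cam_to_world"])
    pts=np.stack([us,vs],-1).astype(float).reshape(-1,1,2)
    n=cv2.undistortPoints(pts,K,np.array([k1,0,0,0,0.])).reshape(-1,2)
    d=p["range_z"][np.asarray(vs).astype(int),np.asarray(us).astype(int)]
    c=np.c_[n*d[:,None],d]
    w=c@T[:3,:3].T+T[:3,3]
    return w,d>0
def cloud(p,mask):
    vs,us=np.nonzero(mask); w,ok=world(p,us,vs); return w[ok]
E
python3 - <<'E'
from h import *
for n in("top","scene"):
    p=read_camera(n); cv2.imwrite(f"pics/{n}0.png",p["frame"]); print(n,np.round(p["cam_to_world"],3).tolist(),p["k1"])
    for t in["guide","leaf","carton","white_carton","kraft_carton","tape_roll","marker","pen_cup","spray_bottle"]:
        for r in cut_out(t,p)[:3]:
            w=cloud(p,r["pixels"])
            if len(w): print(t,round(r["score"],2),np.round(r["extent"]).tolist(),np.round(np.median(w,0),3),np.round(np.percentile(w,2,axis=0),3),np.round(np.percentile(w,98,axis=0),3))
print(get_obs())
E
```

```text
pics
top [[0.007, -0.983, 0.185, 0.366], [-1.0, -0.008, -0.004, 0.161], [0.006, -0.185, -0.983, 1.019], [0.0, 0.0, 0.0, 1.0]] -0.02426849469239081
guide 0.72 [359.0, 201.0, 134.0, 102.0] [0.563 0.058 0.01 ] [ 0.455 -0.105  0.002] [0.663 0.195 0.075]
leaf 0.67 [338.0, 190.0, 54.0, 82.0] [0.573 0.106 0.05 ] [0.494 0.043 0.015] [0.656 0.162 0.077]
carton 0.8 [399.0, 212.0, 29.0, 36.0] [ 0.525 -0.038  0.048] [ 0.492 -0.067  0.013] [ 0.563 -0.009  0.052]
carton 0.79 [466.0, 259.0, 24.0, 29.0] [ 0.417 -0.2    0.028] [ 0.393 -0.224  0.007] [ 0.44  -0.181  0.032]
carton 0.57 [419.0, 278.0, 23.0, 15.0] [ 0.372 -0.083  0.028] [ 0.355 -0.108  0.012] [ 0.386 -0.061  0.032]
white_carton 0.88 [348.0, 130.0, 28.0, 34.0] [0.716 0.086 0.085] [0.696 0.057 0.004] [0.757 0.116 0.089]
white_carton 0.16 [265.0, 160.0, 38.0, 38.0] [0.665 0.285 0.039] [0.618 0.241 0.002] [0.704 0.324 0.044]
kraft_carton 0.68 [404.0, 147.0, 30.0, 40.0] [ 0.688 -0.054  0.05 ] [ 0.656 -0.089  0.004] [ 0.728 -0.022  0.054]
tape_roll 0.8 [265.0, 160.0, 38.0, 37.0] [0.66  0.282 0.038] [0.618 0.239 0.002] [0.703 0.322 0.044]
marke
[... 1374 characters left out ...]
3 0.533 0.149]
{'time_s': 1.0, 'qpos': array([-74.01970967,  18.38942518,  -4.01488738,  83.10846653,
         1.29500076,  78.54030303,  -3.25968956]), 'joint_velocities': array([ 0.04512776, -0.03086167, -0.07396816,  0.00079014, -0.01480432,
       -0.02456583,  0.01020458]), 'effort': array([-2.11030197e-04, -4.91105998e+01, -4.03350061e-01, -3.12774825e+01,
       -6.37073186e-02,  3.37079354e-02,  4.75527031e-07]), 'tool_pos': array([0.17016604, 0.62734825, 0.23360667]), 'tool_rot': array([-24.5215394 ,  89.99237981,  50.30614654]), 'force': array([-0.23247654, -0.61029883,  0.71784426]), 'wrist_torque': array([ 0.03934201, -0.00783415, -0.05333971]), 'grip_width': 0.08680647746687635}
```

```bash
python3 - <<'E'
from h import *
im=cv2.imread("pics/top0.png"); cv2.imwrite("pics/top0z.png",cv2.resize(im[90:310,230:500],None,fx=2.9,fy=2.7))
p=read_camera("top")
R=cut_out("carton",p)
for r in R:
    w=cloud(p,r["pixels"]); 
    zt=np.percentile(w[:,2],95); t=w[w[:,2]>zt-.008]
    print(r["extent"],cv2.minAreaRect((t[:,:2]*1000).astype(np.float32)),zt)
for n in["leaf","guide","kraft_carton","white_carton","marker"]:
    r=cut_out(n,p)[0]; w=cloud(p,cv2.erode(r["pixels"].astype(np.uint8),np.ones((3,3)))>0)
    if n=="guide": w=w[(w[:,2]<.02)]
    print(n,cv2.minAreaRect((w[:,:2]*1000).astype(np.float32)))
    if n=="leaf":
        c=w.mean(0);u,s,v=np.linalg.svd(w-c);nn=v[2]*np.sign(v[2][2]);print(c,nn,"angle",np.arccos(nn[2]),"resid",s[2]/len(w)**.5)
g=cloud(p,np.ones((400,640),bool)); 
m=(g[:,2]>.005)&(g[:,2]<.012)&(g[:,0]>.42)&(g[:,0]<.7)&(g[:,1]<.25)&(g[:,1]>-.15)
print(cv2.minAreaRect((g[m][:,:2]*1000).astype(np.float32)),np.percentile(g[m],[1,99],axis=0))
from scipy.spatial.transform import Rotation as Ro
print(Ro.from_euler("xyz",get_obs()["tool_rot"],degrees=True).as_matrix().round(3))
E
```

```text
[399.5, 212.7, 26.2, 37.6] ((529.087646484375, -39.814231872558594), (50.45465087890625, 70.3050308227539), 72.69908905029297) 0.051408809966891546
[419.1, 276.9, 20.4, 12.8] ((369.68902587890625, -84.36785888671875), (49.520450592041016, 34.103511810302734), 87.28653717041016) 0.031222539014511948
[466.5, 259.9, 23.2, 24.5] ((416.6103820800781, -203.58290100097656), (46.33413314819336, 35.53683853149414), 21.05938720703125) 0.030913740619617484
leaf ((573.2960815429688, 100.17707824707031), (112.44822692871094, 162.66464233398438), 78.47377014160156)
[0.57219863 0.10648796 0.05028941] [-0.09523333 -0.48669175  0.86836729] angle 0.5188958252561097 resid 0.0017146973180769223
guide ((564.7954711914062, 45.032379150390625), (303.80694580078125, 194.99478149414062), 78.97046661376953)
kraft_carton ((694.5496215820312, -55.97978973388672), (43.78115463256836, 69.39278411865234), 58.3398551940918)
white_carton ((726.2344970703125, 85.708740234375), (55.650325775146484, 59.92457962036133), 85.27289581298828)
marker ((430.9703063964844, 124.45436096191406), (12.179169654846191, 98.44331359863281), 0.902155876159668)
((561.76025390625, 49.43443298339844), (276.9920959472656, 396.6885986328125), 0.4712616503238678) [[ 0.44043686 -0.11443462  0.00514794]
 [ 0.67968797  0.20425785  0.01185633]]
[[ 0.    -0.965  0.262]
 [ 0.     0.262  0.965]
 [-1.    -0.     0.   ]]
```

View pics/top0z.png

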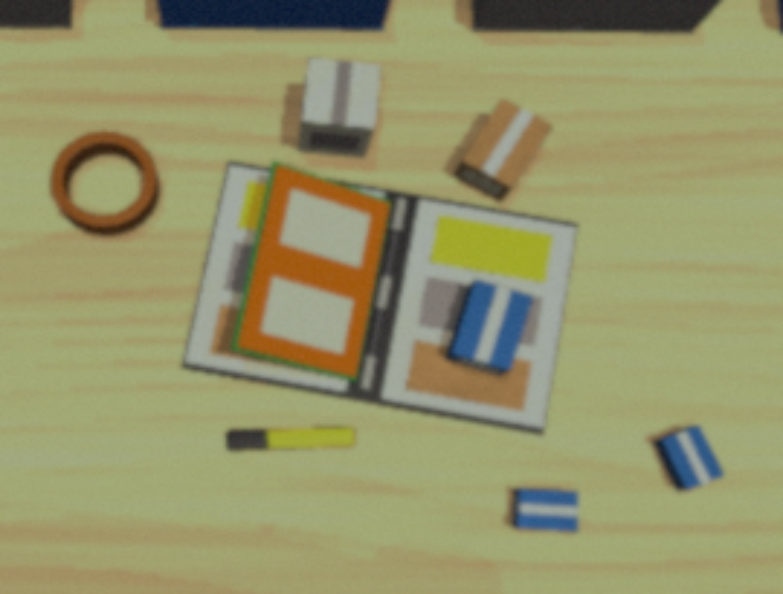

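View pics/scene0.png

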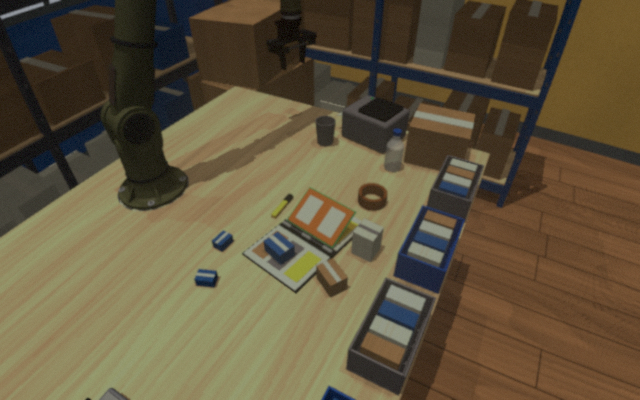

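The pictures show the guide at about (0.562, 0.046) with yaw −11°, the leaf at about 0.52 rad, and the large blue carton on the right page at (0.529, −0.040). The two small blue cartons on the bench are look-alikes. The carton measures 70 x 50 mm with its top at 51 mm, which matches what was given. I'll move above the start of the push with the jaws along the spine.

>>> servo_tool(rows=[370,-612,0,-86,0.65,370,-612,0,-86,0.65,370,-612,0,-86,0.65,370,-612,0,-86,0.65,370,-612,0,-86,0.65,370,-612,0,-86,0.65,370,-612,0,-86,0.65,370,-612,0,-86,0.65,370,-612,0,-86,0.65,370,-612,0,-86,0.65])

```text
time_s: 2.18
tool_pos: [0.3864, 0.269, 0.234]
tool_rot: [51.7, 89.9, 54.5]
force: [0.6, -0.6, -0.6]
grip_width: 0.0327
```

>>> servo_tool(rows=[154,-255,0,-14,0.65,154,-255,0,-14,0.65,154,-255,0,-14,0.65,154,-255,0,-14,0.65,154,-255,0,-14,0.65,154,-255,0,-14,0.65,154,-255,0,-14,0.65,154,-255,0,-14,0.65,154,-255,0,-14,0.65,154,-255,0,-14,0.65])

```text
time_s: 3.02
tool_pos: [0.5395, 0.0161, 0.2334]
tool_rot: [153.6, 90.0, 142.8]
force: [0.1, 0.3, -0.8]
grip_width: 0.0306
```

```bash
python3 - <<'E'
from h import *
from scipy.spatial.transform import Rotation as Ro
o=get_obs();z=Ro.from_euler("xyz",o["tool_rot"],degrees=True).as_matrix()[:,2]
print(o["tool_pos"],np.degrees(np.arctan2(z[1],z[0])),o["time_s"],o["grip_width"],o["qpos"])
E
```

```text
[0.5394888  0.01608064 0.23341831] -10.841503385147032 3.0167 0.03063524069155571 [-36.82522002   4.97372968  34.48821326 100.00899712  -2.92844351
  75.93807675 -12.5656283 ]
```

>>> servo_tool(rows=[0,-1,-40,0,0.65,0,-1,-80,0,0.65,0,-1,-120,0,0.65,0,-1,-150,0,0.65,0,-1,-180,0,0.65,0,-1,-195,0,0.65,0,-1,-205,0,0.65,0,-1,-205,0,0.65])

```text
time_s: 3.68
tool_pos: [0.5376, 0.0168, 0.0266]
tool_rot: [-170.6, 89.8, 178.8]
force: [0.2, -0.4, 0.2]
grip_width: 0.0303
```

```bash
python3 - <<'E'
from h import *
p=read_camera("scene");cv2.imwrite("pics/s1.png",cv2.resize(p["frame"][150:330,180:440],None,fx=3,fy=3)); print(get_obs()["tool_pos"])
E
```

```text
[0.53896855 0.01640668 0.02817004]
```

View pics/s1.png

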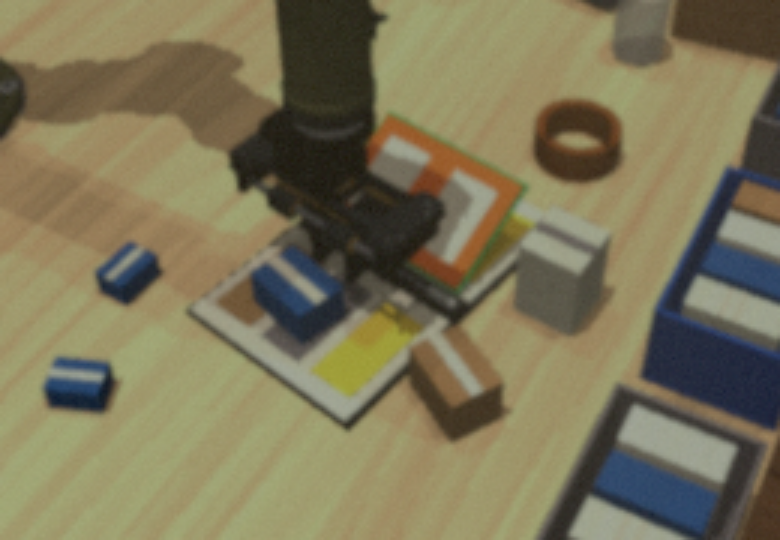

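The fingers stand behind the carton, at about (345, 255) in the picture, clear of the leaf. Next I'll push along the guide's −y.

>>> servo_tool(rows=[-2,-10,0,0,0.65,-3,-18,0,0,0.65,-5,-26,0,0,0.65,-6,-33,0,0,0.65,-8,-40,0,0,0.65,-9,-47,0,0,0.65,-10,-54,0,0,0.65,-12,-61,0,0,0.65,-13,-68,0,0,0.65,-14,-75,0,0,0.65])

```text
time_s: 4.57
tool_pos: [0.5255, -0.0609, 0.0285]
tool_rot: [-173.3, 90.0, 175.9]
force: [-0.3, 1.6, 1.0]
grip_width: 0.0303
```

>>> servo_tool(rows=[-1,-6,0,0,0.65,-2,-12,0,0,0.65,-3,-18,0,0,0.65,-5,-24,0,0,0.65,-6,-30,0,0,0.65,-7,-36,0,0,0.65,-8,-42,0,0,0.65,-9,-48,0,0,0.65,-11,-55,0,0,0.65,-11,-55,0,0,0.65])

```text
time_s: 5.4
tool_pos: [0.5142, -0.1173, 0.0286]
tool_rot: [-83.6, 89.9, -94.5]
force: [0.5, 0.3, 0.7]
grip_width: 0.0301
```

```bash
cat > c.py <<'E'
from h import *
import sys
p=read_camera("scene");cv2.imwrite(f"pics/{sys.argv[1]}.png",cv2.resize(p["frame"][150:330,180:440],None,fx=3,fy=3)); print(get_obs()["tool_pos"])
q=read_camera("top");cv2.imwrite(f"pics/{sys.argv[1]}t.png",cv2.resize(q["frame"][90:310,230:500],None,fx=2.9,fy=2.7))
for p in (p,q):
  for r in cut_out("carton",p):
    w=cloud(p,r["pixels"]);zt=np.percentile(w[:,2],95); t=w[w[:,2]>zt-.006]
    print(np.round(r["extent"]),round(r["score"],2),cv2.minAreaRect((t[:,:2]*1000).astype(np.float32)),zt)
E
python3 c.py s2
```

```text
[ 0.51441774 -0.11644977  0.02864323]
[247. 279.  31.  37.] 0.91 ((508.35809326171875, -154.82583618164062), (51.304725646972656, 72.39337921142578), 78.2972412109375) 0.04181950999917139
[205. 279.  18.  19.] 0.57 ((417.0712585449219, -204.74151611328125), (48.984031677246094, 36.18097686767578), 23.18476104736328) 0.02876459689296467
[220. 244.  14.  15.] 0.52 ((390.99688720703125, -111.98096466064453), (22.2618408203125, 89.72265625), 62.7443962097168) 0.02947985885713809
[419. 279.  25.  17.] 0.52 ((369.7408447265625, -84.63678741455078), (49.447044372558594, 34.46115493774414), 86.68911743164062) 0.03102792854342573
```

View pics/s2.png

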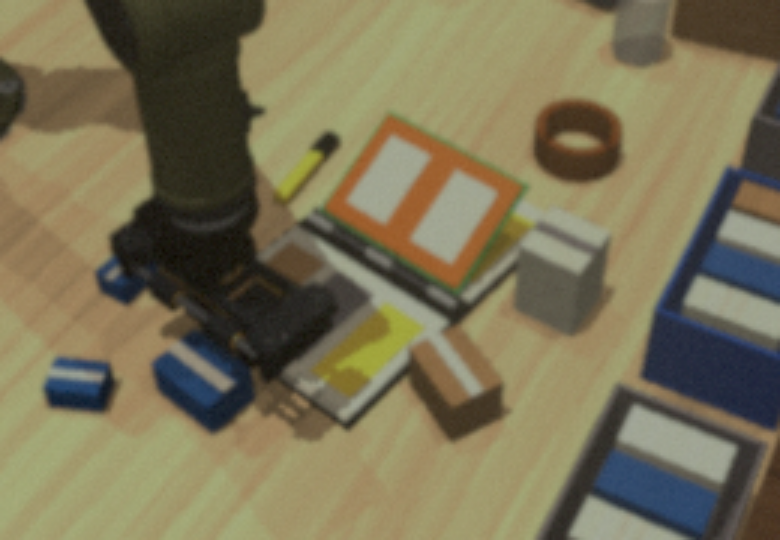

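The large carton now stands level on the bench at about (0.508, −0.155), with its top at about 41 mm. In the picture it is at (205, 385), clear of the page. Next I'll lift and go round to the far side of the leaf.

>>> servo_tool(rows=[1,6,0,0,0.65,1,6,40,0,0.8,1,6,80,0,1,1,6,120,0,1,1,6,150,0,1,8,45,170,0,1,15,85,170,0,1,22,125,170,0,1,29,165,170,0,1,36,205,170,0,1])

```text
time_s: 6.43
tool_pos: [0.5506, 0.093, 0.1991]
tool_rot: [63.6, 89.9, 52.9]
force: [0.2, 0.5, -0.4]
grip_width: 0.0001
```

>>> servo_tool(rows=[8,40,0,0,1,16,80,0,0,1,22,113,0,0,1,22,113,0,0,1,22,113,-40,0,1,22,113,-80,0,1,22,113,-110,0,1,22,113,-130,0,1,22,113,-142,0,1,22,113,-142,0,1])

```text
time_s: 7.27
tool_pos: [0.5704, 0.2025, 0.0536]
tool_rot: [-142.1, 89.7, -152.8]
force: [-0.4, 0.1, -0.1]
grip_width: 0.0003
```

```bash
python3 c.py s3; python3 - <<'E'
from h import *
p=read_camera("scene")
r=cut_out("leaf",p)[0]; w=cloud(p,cv2.erode(r["pixels"].astype(np.uint8),np.ones((3,3)))>0)
c=w.mean(0);u,s,v=np.linalg.svd(w-c);nn=v[2]*np.sign(v[2][2]);print(c,nn,np.arccos(nn[2]),w.max(0),get_obs()["qpos"])
E
```

```text
[0.5719145  0.20290951 0.05577001]
[250. 278.  36.  39.] 0.85 ((508.57525634765625, -154.27633666992188), (51.49958038330078, 73.68750762939453), 78.77364349365234) 0.04160837157035406
[206. 280.  23.  20.] 0.77 ((415.81036376953125, -205.69711303710938), (50.387088775634766, 35.79793167114258), 20.886301040649414) 0.028580109468643394
[222. 241.  20.  22.] 0.76 ((370.2521057128906, -84.52277374267578), (35.348487854003906, 48.82319641113281), 0.6985192894935608) 0.02991568353173274
[467. 259.  24.  24.] 0.95 ((416.6562194824219, -203.78187561035156), (46.69184494018555, 35.59782028198242), 24.336700439453125) 0.03068555459081224
[446. 221.  27.  38.] 0.72 ((508.6972351074219, -152.84750366210938), (49.07499313354492, 70.75066375732422), 78.51561737060547) 0.043137066665659515
[419. 278.  25.  15.] 0.55 ((369.7320556640625, -85.09313201904297), (47.80354309082031, 34.500179290771484), 86.67481994628906) 0.030830843619632817
[0.57950073 0.10165587 0.04649051] [-0.09807993 -0.48516242  0.86890607] 0.5178083774826607 [0.66909796 0.16549379 0.07808764] [-42.44701392  22.63584873  24.83914579 101.06941262 -10.95923559
  58.48240972 -24.35333722]
```

View pics/s3.png

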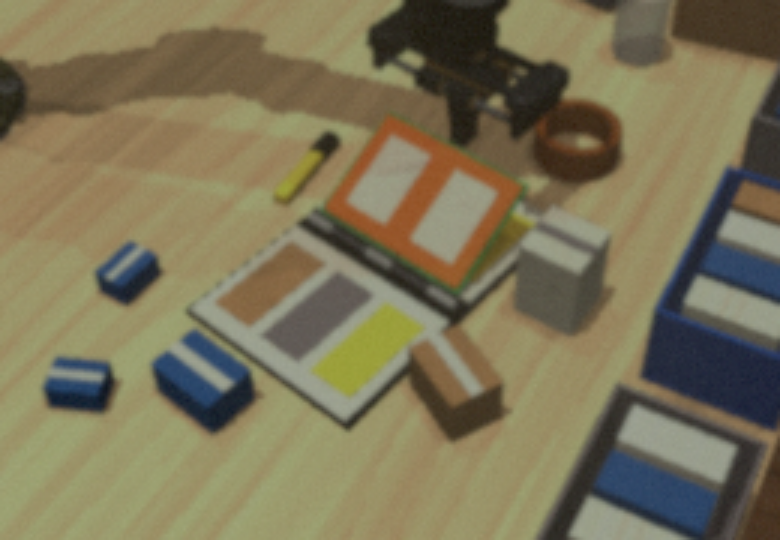

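View pics/s3t.png

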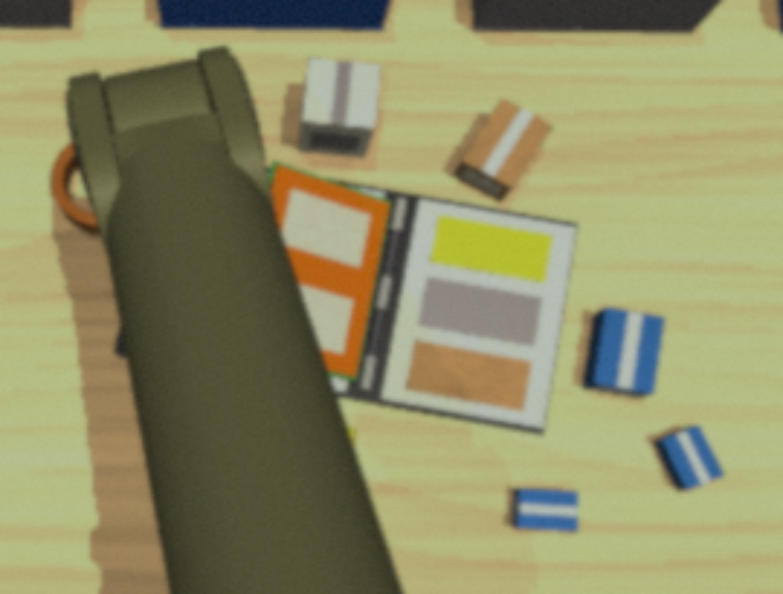

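The leaf is unmoved at 0.518 rad, the fingers are shut beyond its free edge at about (462, 125), and the cleared page is bare. I'll work out the arc: the finger's side on the green edge corner first, then the fingertip on the green face.

```bash
cat > arc.py <<'E'
import numpy as np
G=np.array([.562,.046])*1000; a=np.radians(-11); X=np.array([np.cos(a),np.sin(a)]);Y=np.array([-np.sin(a),np.cos(a)])
def pose(th):
    # returns ly of tool, tip z
    if th<np.pi/2:
        ly=130*np.cos(th)+2.5*np.sin(th)+9.5
        d=40-15*min(1,(th-.52)/.8)
        z=11.5+130*np.sin(th)-d
    else:
        r=105
        ly=r*np.cos(th)+2.5*np.sin(th)+9.5; z=11.5+r*np.sin(th)-2.5*np.cos(th)
    return ly,z
for th in np.r_[.45:1.57:.07,1.57:3.2:.07]:
    ly,z=pose(th); w=G-20*X+ly*Y
    print(round(th,2),np.round([w[0],w[1],z+11]).astype(int), round(ly))
E
python3 arc.py
```

```text
0.45 [567 175  38] 128
0.52 [566 171  47] 124
0.59 [565 167  56] 119
0.66 [564 161  65] 114
0.73 [563 156  73] 108
0.8 [562 150  81] 102
0.87 [561 143  88] 95
0.94 [559 136  95] 88
1.01 [558 129 102] 81
1.08 [556 121 108] 73
1.15 [555 114 113] 65
1.22 [553 105 118] 57
1.29 [552  97 122] 48
1.36 [550  88 125] 39
1.43 [548  79 126] 30
1.5 [546  71 127] 21
1.57 [545  62 127] 12
1.64 [543  54 127] 5
1.71 [542  47 127] -3
1.78 [540  40 126] -10
1.85 [539  33 124] -17
1.92 [538  26 122] -24
1.99 [536  19 119] -31
2.06 [535  13 116] -38
2.13 [534   7 113] -44
2.2 [533   0 109] -50
2.27 [532  -5 104] -56
2.34 [531 -11 100] -62
2.41 [530 -16  95] -67
2.48 [529 -21  89] -72
2.55 [528 -25  83] -76
2.62 [527 -29  77] -80
2.69 [526 -33  71] -84
2.76 [526 -36  64] -87
2.83 [525 -38  57] -90
2.9 [525 -40  50] -92
2.97 [525 -42  43] -94
3.04 [524 -43  36] -95
3.11 [524 -44  28] -95
3.18 [524 -44  21] -96
```

>>> servo_tool(rows=[-1,-8,-9,0,1,-3,-18,-9,0,1,-5,-27,-9,0,1,-6,-32,-9,0,1,-7,-36,0,0,1,-8,-42,9,0,1,-9,-47,17,0,1,-10,-53,25,0,1,-11,-60,32,0,1,-13,-67,39,0,1])

```text
time_s: 8.4
tool_pos: [0.5599, 0.1348, 0.0965]
tool_rot: [6.5, 90.0, -4.3]
force: [0.6, 1.8, -1.3]
grip_width: 0.0003
```

```bash
python3 - <<'E'
from h import *
p=read_camera("scene")
cv2.imwrite("pics/s4.png",cv2.resize(p["frame"][150:330,180:440],None,fx=3,fy=3))
for r in cut_out("leaf",p)[:1]:
    w=cloud(p,cv2.erode(r["pixels"].astype(np.uint8),np.ones((3,3)))>0)
    c=w.mean(0);u,s,v=np.linalg.svd(w-c);nn=v[2]*np.sign(v[2][2]);print(c,nn,np.arccos(nn[2]),w.max(0))
o=get_obs();print(o["qpos"],o["tool_pos"],o["force"])
E
```

```text
[0.57670518 0.08250789 0.07143739] [-0.15512914 -0.80493167  0.57273027] 0.9609636961507682 [0.65884108 0.13134042 0.11889241]
[-39.58405733  16.44447042  27.30594508 104.04100788  -8.47326101
  61.40989067 -20.11934778] [0.56048617 0.13364594 0.09725048] [-0.88397138  0.17002832 -0.36219175]
```

View pics/s4.png

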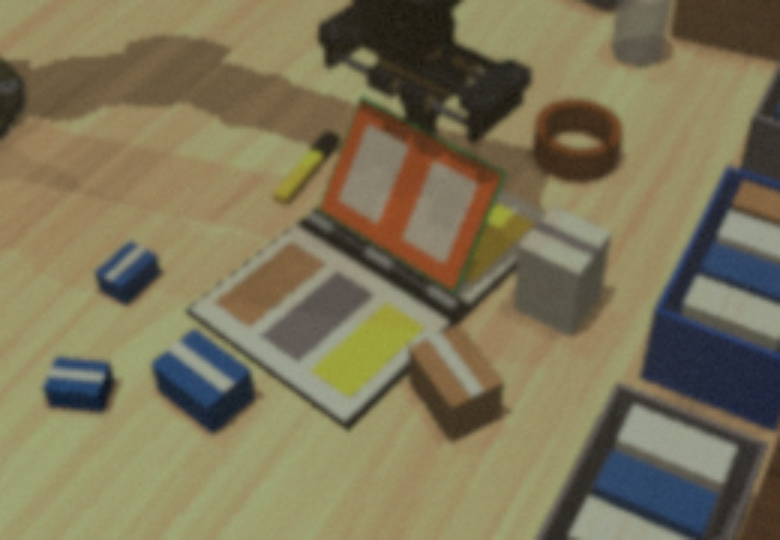

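The leaf follows, now at 0.96 rad, with the finger behind its edge at about (420, 110). I'll continue over the top.

>>> servo_tool(rows=[-2,-5,5,0,1,-4,-13,11,0,1,-5,-20,16,0,1,-7,-29,21,0,1,-8,-37,25,0,1,-10,-46,28,0,1,-12,-55,30,0,1,-14,-63,31,0,1,-15,-72,31,0,1,-17,-80,31,0,1])

```text
time_s: 9.33
tool_pos: [0.5429, 0.0548, 0.1268]
tool_rot: [20.9, 89.9, 10.1]
force: [1.8, 1.2, 0.4]
grip_width: 0.0002
```

```bash
python3 - <<'E'
from h import *
p=read_camera("scene")
cv2.imwrite("pics/s5.png",cv2.resize(p["frame"][150:330,180:440],None,fx=3,fy=3))
for r in cut_out("leaf",p)[:1]:
    w=cloud(p,cv2.erode(r["pixels"].astype(np.uint8),np.ones((3,3)))>0)
    c=w.mean(0);u,s,v=np.linalg.svd(w-c);nn=v[2];print(c,nn,np.arccos(nn[2]),w.max(0))
o=get_obs();print(o["qpos"],o["tool_pos"],o["force"])
E
```

```text
[0.5727383  0.03505033 0.08460627] [-0.1796914  -0.97977447 -0.08805109] 1.6589615927711352 [0.64824887 0.06408834 0.14017691]
[-35.72663982  10.94750834  30.31328092 106.72808408  -6.06170889
  63.93859098 -14.13311587] [0.54239393 0.05346748 0.12655682] [-1.19437545  0.29022328 -0.06086019]
```

View pics/s5.png

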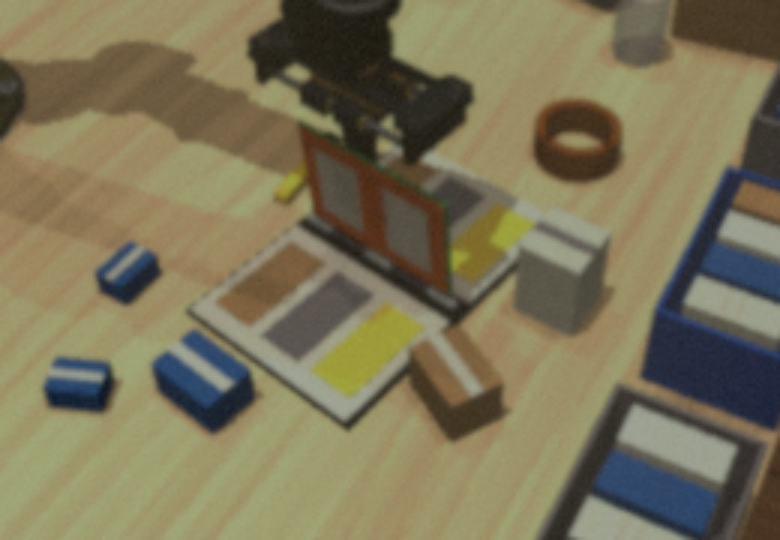

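Leaf at 1.66 rad, just past upright, with the finger on the green side. Continuing down along the arc.

>>> servo_tool(rows=[-1,-7,0,0,1,-3,-14,-1,0,1,-4,-21,-3,0,1,-5,-28,-5,0,1,-7,-35,-8,0,1,-8,-41,-11,0,1,-9,-47,-14,0,1,-10,-54,-18,0,1,-11,-59,-23,0,1,-12,-65,-27,0,1])

```text
time_s: 10.27
tool_pos: [0.5305, -0.0098, 0.0989]
tool_rot: [-107.9, 90.0, -118.7]
force: [0.5, 1.4, 0.2]
grip_width: 0.0003
```

>>> servo_tool(rows=[-1,-5,-5,0,1,-2,-10,-11,0,1,-3,-14,-17,0,1,-4,-18,-23,0,1,-5,-22,-29,0,1,-5,-25,-36,0,1,-6,-27,-43,0,1,-6,-29,-50,0,1,-6,-31,-57,0,1,-6,-31,-57,0,1])

```text
time_s: 11.1
tool_pos: [0.5234, -0.0406, 0.0408]
tool_rot: [-154.7, 89.8, -165.5]
force: [-0.9, 0.4, 0.4]
grip_width: 0.0006
```

```bash
python3 - <<'E'
from h import *
p=read_camera("scene")
cv2.imwrite("pics/s6.png",cv2.resize(p["frame"][150:330,180:440],None,fx=3,fy=3))
for r in cut_out("leaf",p)[:1]:
    w=cloud(p,cv2.erode(r["pixels"].astype(np.uint8),np.ones((3,3)))>0)
    c=w.mean(0);u,s,v=np.linalg.svd(w-c);nn=v[2];print(c,nn,np.arccos(nn[2]),w.max(0))
o=get_obs();print(o["qpos"],o["tool_pos"],o["force"])
E
```

```text
[ 0.57363212 -0.03899441  0.02639892] [-0.02643562 -0.15052494 -0.9882527 ] 2.9881627292141593 [0.64069352 0.04504171 0.03570827]
[-27.6701135   15.41974383  32.72179255 113.46083526 -10.208449
  53.95985346  -0.63689279] [ 0.52439499 -0.04028442  0.0420857 ] [-0.05097073  0.06270622  0.33398944]
```

View pics/s6.png

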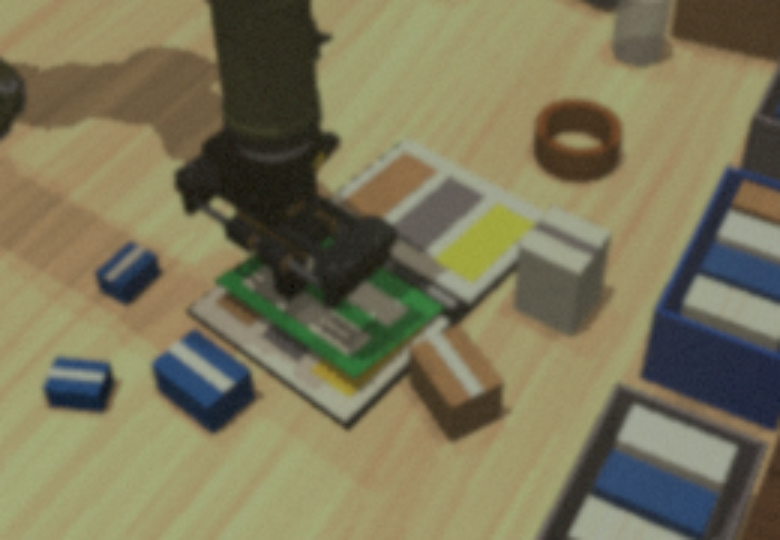

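The green face is now up at 2.99 rad. The last step is to press it down gently.

>>> servo_tool(rows=[0,-1,-4,0,1,0,-2,-8,0,1,0,-2,-12,0,1,0,-2,-15,0,1,0,-2,-17,0,1,0,-2,-18,0,1,0,-2,-18,0,1])

```text
time_s: 11.78
tool_pos: [0.5248, -0.0423, 0.0253]
tool_rot: [145.9, 90.0, 135.1]
force: [-2.5, -0.8, 8.8]
grip_width: 0.0002
```

>>> servo_tool(rows=[0,0,-2,0,1,0,0,-4,0,1,0,0,-4,0,1])

```text
time_s: 12.03
tool_pos: [0.525, -0.0424, 0.0249]
tool_rot: [131.2, 89.8, 120.3]
force: [-14.2, 1.4, 38.8]
grip_width: 0.0006
```

It is on the stop: the force rises to 39 N with no further travel. I'll lift clear and check.

>>> servo_tool(rows=[0,0,4,0,1,0,0,20,0,1,0,0,60,0,1,0,0,100,0,1,0,0,140,0,1,0,30,180,0,1,0,70,200,0,1,0,110,200,0,1,0,150,200,0,1,0,190,200,0,1])

```text
time_s: 12.87
tool_pos: [0.5247, 0.1453, 0.2216]
tool_rot: [51.6, 89.9, 40.8]
force: [1.4, 0.5, 0.1]
grip_width: 0.0005
```

>>> servo_tool(rows=[0,40,0,0,1,0,80,0,0,1,0,120,0,0,1,0,160,0,0,1,0,160,0,0,1,0,160,0,0,1])

```text
time_s: 13.37
tool_pos: [0.5232, 0.3067, 0.2194]
tool_rot: [-143.0, 89.9, -153.5]
force: [0.1, -0.1, 0.1]
grip_width: 0.0002
```

```bash
python3 c.py s7; python3 - <<'E'
from h import *
for n in("scene","top"):
    p=read_camera(n)
    for r in cut_out("leaf",p)[:1]:
        w=cloud(p,cv2.erode(r["pixels"].astype(np.uint8),np.ones((3,3)))>0)
        c=w.mean(0);u,s,v=np.linalg.svd(w-c);nn=v[2]*np.sign(v[2][2]);Y=np.array([.191,.982,0]);print(n,c,nn,"pi-th",np.arcsin(nn@Y),np.percentile(w[:,2],[2,98]))
    for t in["white_carton","kraft_carton","tape_roll","marker","pen_cup","spray_bottle"]:
        for r in cut_out(t,p)[:1]:
            w=cloud(p,r["pixels"]); print(t,round(r["score"],2),np.round(np.median(w,0),3))
E
```

```text
[0.52416273 0.30391919 0.21969006]
[205. 280.  18.  20.] 0.76 ((415.9645690917969, -206.34219360351562), (50.409149169921875, 36.10027313232422), 23.28879737854004) 0.028987879091265722
[248. 276.  31.  37.] 0.63 ((509.1769714355469, -155.04188537597656), (51.09635543823242, 70.71981048583984), 79.91680908203125) 0.041941652709630926
[446. 220.  28.  40.] 0.94 ((509.1813049316406, -152.72439575195312), (48.40901565551758, 70.51513671875), 78.81643676757812) 0.043407034233662385
[419. 280.  28.  18.] 0.76 ((370.0726318359375, -84.50260925292969), (49.49678039550781, 34.61007308959961), 88.00313568115234) 0.031100888108644087
[468. 260.  23.  24.] 0.62 ((416.47552490234375, -203.24781799316406), (46.328731536865234, 36.65605163574219), 23.28067398071289) 0.030911018766726972
scene [ 0.55678588 -0.02357284  0.01443006] [0.00280109 0.00902807 0.99995532] pi-th 0.009400709108813179 [0.01071225 0.01756924]
white_carton 0.95 [0.734 0.061 0.069]
kraft_carton 0.81 [ 0.702 -0.066  0.048]
tape_roll 0.64 [0.666 0.273 0.026]
marker 0.59 [0.437 0.122 0.012]
pen_cup 0.61 [0.38  0.487 0.063]
spray_bottle 0.89 [0.661 0.463 0.074]
top [ 0.5488518  -0.02315344  0.01468664] [3.12418552e-04 2.55010763e-03 9.99996700e-01] pi-th 0.0025638804473396906 [0.01095978 0.0183617 ]
white_carton 0.58 [0.715 0.086 0.084]
kraft_carton 0.89 [ 0.689 -0.053  0.05 ]
tape_roll 0.89 [0.647 0.26  0.039]
marker 0.71 [0.431 0.123 0.014]
pen_cup 0.87 [0.374 0.527 0.054]
```

View pics/s7.png

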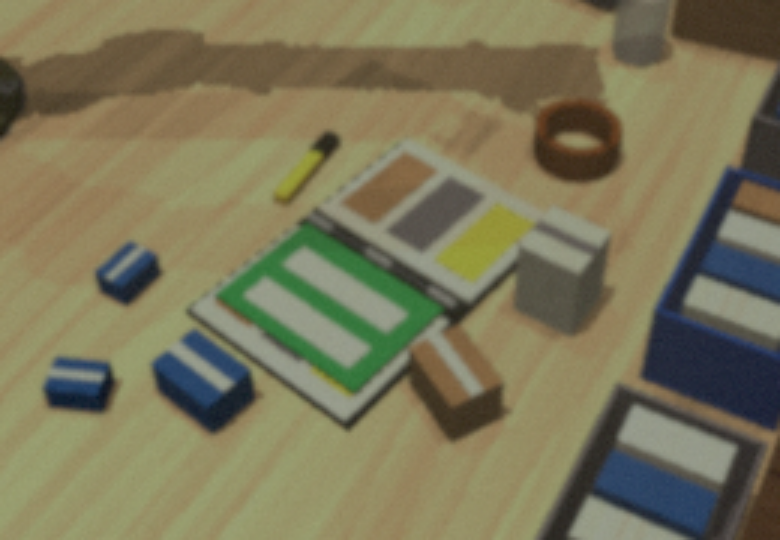

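The leaf lies flat, green face up, at about (330, 300) in the picture. Both cameras put it within 0.01 rad of π. The carton stands upright on the bench at (205, 385), and the other things have not moved.

```bash
python3 -c "
from cell import *
print(sign_off())"
```

```text
the job is handed in; nothing more can be done
None
```

The job is done and handed in at about 13.7 s of robot time, inside the 58 s limit; no verdict was reported.

**What I did:** I pushed the large blue carton off the right-hand page with two slightly opened fingers. With the fingers shut, I then turned the leaf over the spine from its green side, in a slow arc. I pressed it onto its stop with about 39 N and lifted the arm clear.

**Last checks:**
- **Leaf:** it lies flat with the green face up. The two cameras put it 0.003 and 0.009 rad from π, and its top is about 14.5 mm above the bench, as expected.
- **Carton:** it stands level on the bench at about (0.509, −0.154), with its top at about 42 mm, and roughly 0.21 m from the guide's middle.
- **Other things:** the cartons, marker, pen cup and look-alikes measured within about 5 mm of their start positions. The spray bottle was only re-checked in the scene camera, where it had not moved.
- **Disagreement:** the top camera put the tape roll about 25 mm off. The arm hung partly over it in that view, and the scene camera showed it unmoved to about 1 mm, so I took the top reading as an occlusion error.

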